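Load the drilled steel block into the sloping corner nest

TASK

Take the rectangular steel block that has the hole through it and lay it on the white sloping plate, its long sides running along the longer stop. Let go of it a few centimetres clear of both stops, without dropping it from a height, so that it slides by itself down into the corner and rests against both stops; do not push or hold it there. Leave the undrilled block of the same size where it is.

Things in the scene. Friction and masses are not known exactly. Their poses are not given: they have to be found in the camera images.
- drilled_mid (a point): Centre (half-way up, in the hole's axis) of the drilled block: bare steel, 64 x 40 x 16 mm, about 0.3 kg, with an 18 mm round hole straight down through its middle. It lies flat on a 3 mm grey mat on the bench, among other steel parts (nearest centre at least 100 mm off). x runs along its 64 mm length, y along its 40 mm width (grip here), z is up.
- nest: The nest: a slippery white plastic plate, 190 x 160 mm, on posts over a dark steel foot (origin: centre of the foot's underside), fixed to the bench. It slopes 20 degrees straight down towards one corner, where two steel stops, 12 mm high and 12 mm wide, meet squarely. Steel let go on the plate slides into the corner in about a second and squares up if it lies within 15 degrees of true.
- seat (a point): The seat: the drilled block's centre when it lies on the plate against both stops. x along the longer stop (150 mm), y along the shorter (110 mm), both away from the corner, uphill at 14 degrees; z square to the plate, upwards. Plate surface at z = -8 mm, longer stop's face at y = -20 mm, shorter one's at x = -32 mm; plate ends at x = 158, y = 140 mm.
- solid_mid (a point): Centre (half-way up) of the undrilled block: bare steel, 64 x 40 x 16 mm like the drilled one but with no hole; x along its length, z up. Not to be moved.
Not all that is in view belongs to the job. Leave any orange look-alike of the part that bears drilled_mid alone.

How it is judged:
On the way:
1. the drilled block has been let go on the sloping plate, more than 15 mm from its seat (contact force between the fingers and drilled below 0.05 N and distance between drilled_mid and seat above 0.015 m and z of drilled_mid in the frame of seat between -0.01 and 0.03 m and x of drilled_mid in the frame of seat between -0.02 and 0.16 m and y of drilled_mid in the frame of seat between -0.02 and 0.145 m).
At the end, for the whole second after the job is handed in: The drilled block rests on the sloping plate in the corner: its centre within 10 mm of the seat, its length within 10 degrees of the longer stop, flat on the plate within 10 degrees, at rest and released; the undrilled block within 30 mm of where it was (distance between drilled_mid and seat below 0.01 m and angle between the x axis of drilled_mid and the x axis of seat, either way round below 0.175 rad and angle between the z axis of drilled_mid and the z axis of seat, either way round below 0.175 rad and linear speed of drilled below 0.02 m/s and angular speed of drilled below 0.2 rad/s and contact force between the fingers and drilled below 0.05 N and distance of solid_mid from where it was at the start of the episode below 0.03 m); the robot touches nothing.
It fails at once if the undrilled block was moved by more than 30 mm (distance of solid_mid from where it was at the start of the episode above 0.03 m).
It fails at once if the drilled block was dropped: loose more than 35 mm above the position it has when lying on the plate (contact force between the fingers and drilled below 0.01 N and horizontal distance between drilled_mid and seat below 0.18 m and z of drilled_mid in the frame of seat above 0.035 m).
It fails at once if the gripper touched the drilled block within 10 mm of its seat (pushed or held in place) (contact force between the fingers and drilled above 0.3 N and distance between drilled_mid and seat below 0.01 m).
It also fails if it takes over 35 s, if anything falls off the work surface, if the arm or the gripper's body presses on something with over 40 N, if the wrist force passes 120 N, or if a joint passes its speed limit or range.

ROBOT

A 6-joint arm with a two-finger parallel gripper is mounted at the origin on the work surface. World frame = base frame: x ahead of the robot, y to its left, z up, the work surface at z = 0. Lengths are in m, angles in rad, forces in N, time in s.
With the tool pointing down it reaches from about 0.35 to 0.975 m from the base axis. Payload 7.1 kg.
Tool frame: the origin (TCP) lies on the centre line of the jaws, within the pads' length; the fingertips stand 11 mm ahead of it and the grasp point (between the pads) lies 8 mm behind it; z points along the fingers, y is the direction in which the jaws open and shut (so a half turn about z gives the same grasp; the last joint's range is limited). The gripper opens to 88 mm and grips with 3 to 60 N. Pads are 20 mm wide; open, the fingers measure 115 mm over their backs; the gripper's body (75 mm by 178 mm) begins 61 mm behind the grasp point.
Start: joints at [1.174, 0.423, 1.63, -0, 1.089, -0.019], TCP at [0.231, 0.581, 0.234] pointing down, gripper open.
Joint ranges: [-3, 3], [-0.9, 2.11], [0.09, 2.58], [-1.31, 4.45], [0.11, 2.69], [-2.54, 2.54]. Speed limits (rad/s): [2.39, 2.39, 3.01, 3.14, 3.14, 3.14].

INTERFACE

Orientations are given as [roll, pitch, yaw] about the fixed x, y, z axes, in that order (R = Rz(yaw) Ry(pitch) Rx(roll)).
In Python, from bench import manip gives the robot as it stands. The module is installed in compiled form; this text tells all that it offers.
- The arm moves only by the tool play_rows, never from a script. Its argument "steps" is a list of rows, each a list of 3 entries, a list of its own where there are three numbers: the turn, a rotation vector about the tool's x, y, z in rad, then the shift along the tool's x, y, z in mm, then the closure, from -1 (fully open) to 1 (shut), so that 0 is half open. In form: [[[ax, ay, az], [tx, ty, tz], fingers], ...]. A call has 1 to 20 rows; each row is the pose to reach, as a shift and turn from the pose commanded when the call began, along the tool's axes at that moment; what a row does not reach only later rows make up. A row lasts 1/12 s, in which the tool goes at most 41.7 mm and 7.16 degrees, less where a joint would pass 70% of its speed; a pose out of reach is approached as far as the arm can. A call with a gripper value outside its range is refused whole. The fingers move at their own pace and stop on an object; "squeeze" is the grip in N (left out, the last holds). Time passes only in rows, so rows that repeat a pose let the fingers close. It gives the time, the measured TCP pose, the force and the opening at its end, in the units of the state.
- manip.get_obs(): the state, without advancing time (a new reading comes with each control period).
- manip.snapshot(name): name is "side" or "top"; returns a dict with "frame" (480x640x3 uint8, red, green, blue), "camera_matrix" (3x3 intrinsics, pixels), "world_to_cam" (4x4, takes a point from world to camera coordinates). Camera axes: x right, y down, z forward; pixel columns grow to the right and rows downward; lengths in m; the calibration is good to about 2 mm. A picture is of the moment at which its call begins. There is no depth.
- manip.finish_job(): hands the job in, once; it reports no verdict.
The state is a dict: "clock": time; "qpos": joint angles; "qvel": joint speeds; "tau": joint torques, N m; "eef_pos": TCP position; "eef_rot": TCP orientation; "force": force on the tool from outside, world axes, zero at the start; "ft_torque": the same for the moment, N m; "gripper_width": opening from 0.0 (shut) to 1.0 (fully open).
Only numpy, scipy, OpenCV 4.12 (cv2) and the standard library are available. Lean on these libraries where they do the work, as an engineer would, in place of code of your own. Each camera call takes 0.05 s, during which the arm holds its last target. There are 200 camera calls.

## Working session

There is one attempt and no reset: what is moved stays moved. The work goes in short steps, Python scripts to look and compute and a tool call to move; the robot and the scene stay as the last step left them, time stands still between calls to the robot, and variables do not carry over. Pictures are saved under pics/ and viewed, about 8 in all and at most 12, crops included, and the job is handed in when it is done.

Besides the shell and the picture viewer there is one more tool, called after "Call:" as a command line: name --argument value ..., lists and objects as JSON in quotes. play_rows: Moves the arm, as the interface text tells. Its arguments: {"type":"object","properties":{"steps":{"type":"array"},"squeeze":{"type":"number"}},"required":["steps"]}

```bash
mkdir -p pics
cat > h.py <<'E'
import numpy as np, cv2
from bench import manip
from scipy.spatial.transform import Rotation as R
def snap(n,f):
    s=manip.snapshot(n); cv2.imwrite(f'pics/{f}.png',s['frame'][:,:,::-1]); np.savez(f'pics/{f}.npz',**s); return s
def load(f): return dict(np.load(f'pics/{f}.npz'))
def ray(s,uv):
    K,T=s['camera_matrix'],s['world_to_cam']; Rm,t=T[:3,:3],T[:3,3]
    c=-Rm.T@t; d=Rm.T@np.linalg.solve(K,[uv[0],uv[1],1.]); return c,d/np.linalg.norm(d)
def onz(s,uv,z):
    c,d=ray(s,uv); return c+d*(z-c[2])/d[2]
def proj(s,p):
    q=s['world_to_cam'][:3,:3]@np.asarray(p)+s['world_to_cam'][:3,3]; q=s['camera_matrix']@q; return q[:2]/q[2]
def tri(s1,u1,s2,u2):
    c1,d1=ray(s1,u1);c2,d2=ray(s2,u2); A=np.stack([d1,-d2],1); k=np.linalg.lstsq(A,c2-c1,rcond=None)[0]
    a,b=c1+k[0]*d1,c2+k[1]*d2; return (a+b)/2,np.linalg.norm(a-b)
E
python3 - <<'E'
from h import *
for n in('top','side'):
    s=snap(n,n+'0'); print(n,ray(s,(320,240)),s['camera_matrix'][0,0])
o=manip.get_obs(); print({k:np.round(v,3) for k,v in o.items()})
E
```

```text
top (array([0.22894148, 0.07317989, 1.20978521]), array([ 0.2095931 ,  0.02308746, -0.97751609])) 517.2715818391229
side (array([-0.04555384, -0.72250568,  1.15554928]), array([ 0.36612322,  0.56898963, -0.73634543])) 600.2135378499604
{'clock': np.float64(0.1), 'qpos': array([ 1.174,  0.424,  1.631, -0.   ,  1.089, -0.019]), 'qvel': array([-0.001, -0.003, -0.001,  0.   , -0.002,  0.   ]), 'tau': array([-0.0000e+00, -5.4562e+01, -2.7433e+01,  6.5000e-02,  1.9000e-02,
       -0.0000e+00]), 'eef_pos': array([0.23 , 0.58 , 0.233]), 'eef_rot': array([-3.14 , -0.   ,  2.764]), 'force': array([-0.442,  0.171,  0.042]), 'ft_torque': array([-0.038,  0.039, -0.015]), 'gripper_width': np.float64(0.998)}
```

View pics/top0.png

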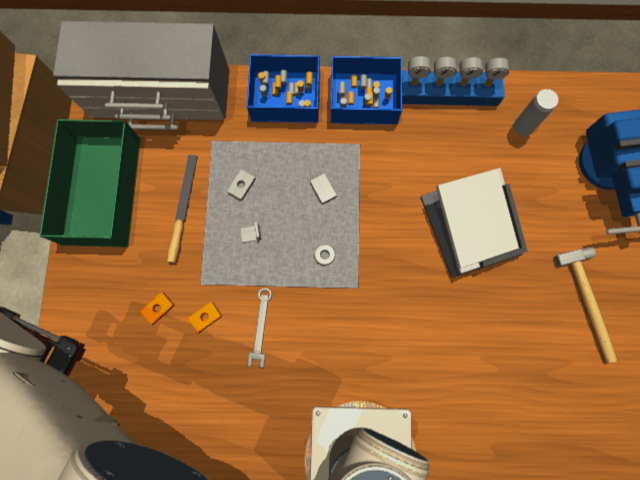

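View pics/side0.png

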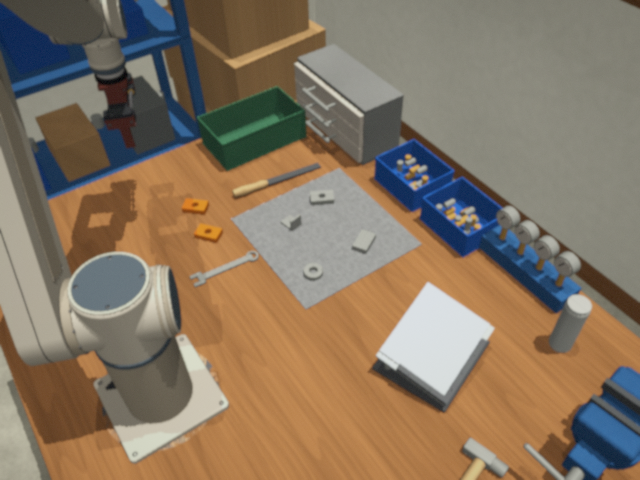

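The top view shows the drilled block at about (241,184). The undrilled block is at (323,188), the ring at (325,255), the angle piece at (250,233), and the orange look-alikes at (157,308) and (204,317). Only (241,184) is bare steel, rectangular and drilled. The nest is at about (478,222). I'll enlarge all of these to confirm.

Run:
```python
from h import *
a=cv2.imread('pics/top0.png');b=cv2.imread('pics/side0.png')
c1=cv2.resize(a[155:290,410:545],(400,400),interpolation=cv2.INTER_CUBIC)   # x2.963
c2=cv2.resize(b[270:420,365:515],(400,400),interpolation=cv2.INTER_CUBIC)   # x2.667
c3=cv2.resize(a[160:220,215:351],(400,176),interpolation=cv2.INTER_CUBIC)
c4=cv2.resize(b[170:260,270:400],(400,176),interpolation=cv2.INTER_CUBIC)
cv2.imwrite('pics/crop1.png',np.vstack([np.hstack([c1,c2]),np.hstack([c3,c4])]))
```

```text
(no output)
```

View pics/crop1.png

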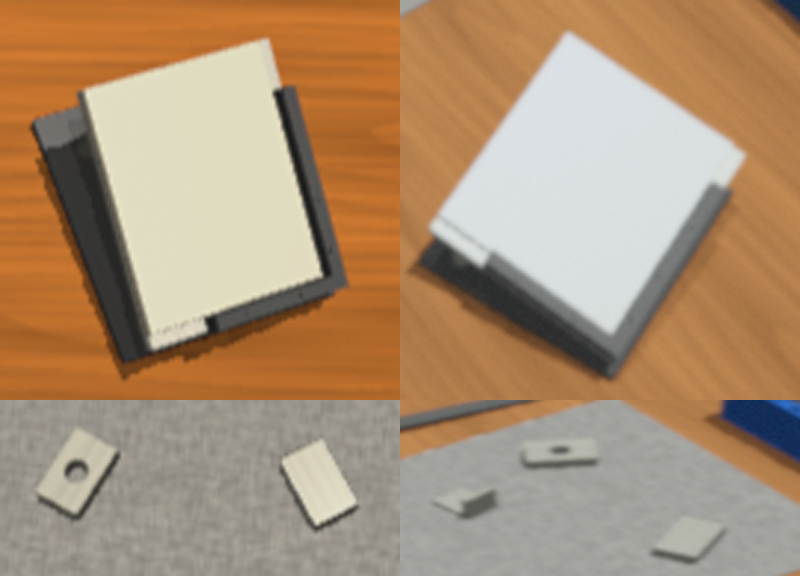

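```bash
cat > m.py <<'E'
from h import *
from scipy.optimize import least_squares
t,s=load('top0'),load('side0')
P=np.array([[158,140,-8],[158,-20,-8],[-32,-20,-8],[-32,140,-8]])/1e3
ct=np.array([[80,92],[264,42],[324,277],[147,336]])/2.963+[409.7,154.7]
cs=np.array([[168,32],[342,150],[32,218]])/2.667+[364.7,269.7]
tilt=lambda yaw:R.from_euler('z',yaw)*R.from_rotvec(np.radians(20)*np.array([1,-1,0])/2**.5)
def res(p):
    w=tilt(p[3]).apply(P)+p[:3]
    return np.concatenate([*(proj(t,w[i])-ct[i] for i in range(4)),*(proj(s,w[i])-cs[j] for j,i in enumerate((0,1,3)))])
f=least_squares(res,[.5,-.3,.08,0.3])
if __name__=='__main__':
    print('seat',f.x.round(4),'res',f.fun.round(1)); print(tilt(f.x[3]).as_matrix().round(3))
    print('plate corners',(tilt(f.x[3]).apply(P)+f.x[:3]).round(3).tolist())
    g=cv2.cvtColor(t['frame'],cv2.COLOR_RGB2GRAY)
    for (u,v) in ((241,184),(323,188)):
        w=g[v-22:v+22,u-22:u+22]; th,m=cv2.threshold(cv2.GaussianBlur(w,(3,3),0),0,255,cv2.THRESH_OTSU)
        cc=max(cv2.findContours(m,cv2.RETR_EXTERNAL,cv2.CHAIN_APPROX_NONE)[0],key=cv2.contourArea)
        b=cv2.boxPoints(cv2.minAreaRect(cc))+[u-22,v-22]
        q=np.array([onz(t,x,.019) for x in b]); e=q[1:3]-q[:2]; L=np.linalg.norm(e,axis=1); l=e[L.argmax()]
        print('thr',th,'ctr',q.mean(0).round(4),'sides',L.round(3),'yaw',np.degrees(np.arctan2(l[1],l[0])).round(1))
    print('hole',onz(t,(241,184),.019).round(4), 'hole tri',tri(t,(241,184),s,(270+560/400*0+160/3.077,170+50/1.956)))
E
python3 m.py
```

```text
seat [ 0.4942 -0.3351  0.0488  0.3233] res [ 2.1 -0.8 -0.9  0.5 -0.7  0.5  1.  -0.6  0.2  0.9 -3.3 -0.3  1.8 -1.2]
[[ 0.929 -0.337 -0.152]
 [ 0.279  0.91  -0.306]
 [ 0.242  0.242  0.94 ]]
plate corners [[0.595, -0.161, 0.113], [0.649, -0.307, 0.075], [0.472, -0.36, 0.029], [0.419, -0.214, 0.067]]
thr 166.0 ctr [0.62  0.298 0.019] sides [0.064 0.039] yaw -27.6
thr 177.0 ctr [0.6144 0.0975 0.019 ] sides [0.038 0.062] yaw -150.8
hole [0.6181 0.296  0.019 ] hole tri (array([0.62149797, 0.29729875, 0.01086878]), np.float64(0.0014685780643884305))
```

Run:
```python
from m import *
for nm,sn,(u0,u1,v0,v1) in(('top',t,(410,545,155,290)),('side',s,(365,515,270,420))):
    hsv=cv2.cvtColor(sn['frame'],cv2.COLOR_RGB2HSV)[v0:v1,u0:u1]
    m=((hsv[:,:,2]>185)&(hsv[:,:,1]<70)).astype(np.uint8)
    c=max(cv2.findContours(m,cv2.RETR_EXTERNAL,cv2.CHAIN_APPROX_NONE)[0],key=cv2.contourArea)
    print(nm,(cv2.approxPolyDP(c,2,True)[:,0]+[u0,v0]).tolist())
    pr=[proj(sn,x).round(1).tolist() for x in tilt(f.x[3]).apply(P)+f.x[:3]]; print('model',pr)
print('meas',ct.round(1).tolist(),cs.round(1).tolist())
a=cv2.imread('pics/top0.png')[155:290,410:545];b=cv2.imread('pics/side0.png')[275:410,370:505]
cv2.imwrite('pics/crop2.png',np.hstack([cv2.resize(x,(400,400),interpolation=cv2.INTER_NEAREST) for x in (a,b)]))
```

```text
top [[499, 168], [439, 185], [461, 271], [478, 266], [479, 260], [517, 247], [501, 188], [503, 179]]
model [[438.8, 185.0], [497.9, 169.4], [518.3, 248.7], [460.3, 267.5]]
side [[427, 282], [376, 355], [394, 368], [400, 363], [444, 394], [479, 339], [488, 338], [494, 328]]
model [[427.9, 282.6], [489.6, 325.6], [442.0, 397.2], [378.5, 350.3]]
meas [[436.7, 185.7], [498.8, 168.9], [519.0, 248.2], [459.3, 268.1]] [[427.7, 281.7], [492.9, 325.9], [376.7, 351.4]]
```

View pics/crop2.png

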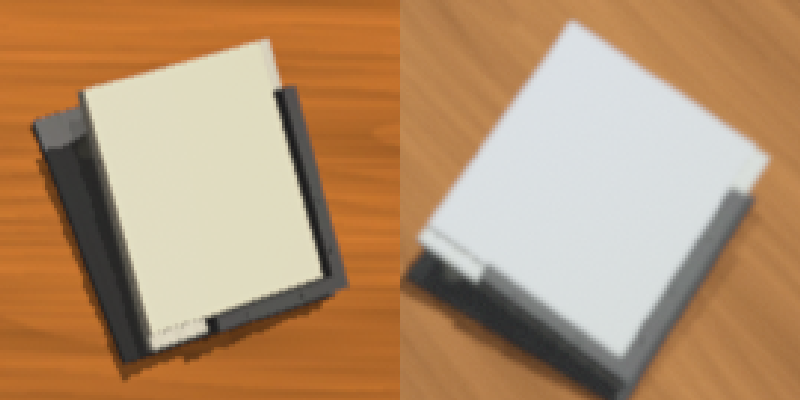

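```bash
sed -i 's/\[80,92\],\[264,42\]/[84,91],[263,42]/; s/^cs=.*/cs=np.array([[172,22],[357,149],[20,228]])\/2.963+[369.7,274.7]/' m.py; python3 m.py | head -6
```

```text
seat [ 0.4935 -0.3348  0.0498  0.3263] res [ 0.6 -0.1 -0.7  0.6 -0.6  0.7  1.1 -0.2 -0.3  0.3 -1.   0.3  1.7 -1.4]
[[ 0.928 -0.339 -0.152]
 [ 0.282  0.909 -0.307]
 [ 0.242  0.242  0.94 ]]
plate corners [[0.594, -0.161, 0.114], [0.648, -0.306, 0.076], [0.472, -0.36, 0.03], [0.418, -0.214, 0.068]]
thr 166.0 ctr [0.62  0.298 0.019] sides [0.064 0.039] yaw -27.6
```

The enlarged crops confirm the target: the drilled steel block is at top-view (241,184). In the nest, the long stop is on the right and the short stop at the bottom, meeting at top-view (519,248).

```bash
cat >> h.py <<'E'
def go(pos,Rt):
    o=manip.get_obs(); Rc=R.from_euler('xyz',o['eef_rot']); r=(Rc.inv()*Rt).as_rotvec(); d=Rc.inv().apply(np.array(pos)-o['eef_pos'])*1e3
    print('at',o['clock'].round(2),o['eef_pos'].round(4),o['eef_rot'].round(3),'turn',r.round(3),'shift',d.round(1))
E
python3 - <<'E'
from h import *
Rt=R.from_euler('xyz',[np.pi,0,np.radians(151)])
go([.619,.297,.09],Rt); go([.619,.297,.019],Rt)
E
```

```text
Traceback (most recent call last):
  File "h.py", line 19, in go
    print('at',o['clock'].round(2),o['eef_pos'].round(4),o['eef_rot'].round(3),'turn',r.round(3),'shift',d.round(1))
               ^^^^^^^^^^^^^^^^
AttributeError: 'float' object has no attribute 'round'
```

```bash
sed -i "s/o\['clock'\].round(2)/round(float(o['clock']),2)/" h.py
python3 - <<'E'
from h import *
Rt=R.from_euler('xyz',[np.pi,0,np.radians(151)])
go([.619,.297,.09],Rt); go([.619,.297,.019],Rt)
E
```

```text
at 0.1 [0.2303 0.5805 0.233 ] [-3.14  -0.     2.764] turn [-0.001  0.     0.128] shift [-465.8 -119.9  143.2]
at 0.1 [0.2303 0.5805 0.233 ] [-3.14  -0.     2.764] turn [-0.001  0.     0.128] shift [-465.8 -119.8  214.2]
```

Call:
play_rows --steps '[[[0, 0, 0.128], [-466, -120, 80], -1], [[0, 0, 0.128], [-466, -120, 80], -1], [[0, 0, 0.128], [-466, -120, 80], -1], [[0, 0, 0.128], [-466, -120, 80], -1], [[0, 0, 0.128], [-466, -120, 80], -1], [[0, 0, 0.128], [-466, -120, 80], -1], [[0, 0, 0.128], [-466, -120, 80], -1], [[0, 0, 0.128], [-466, -120, 80], -1], [[0, 0, 0.128], [-466, -120, 80], -1], [[0, 0, 0.128], [-466, -120, 80], -1], [[0, 0, 0.128], [-466, -120, 80], -1], [[0, 0, 0.128], [-466, -120, 80], -1], [[0, 0, 0.128], [-466, -120, 80], -1], [[0, 0, 0.128], [-466, -120, 80], -1], [[0, 0, 0.128], [-466, -120, 143], -1], [[0, 0, 0.128], [-466, -120, 143], -1], [[0, 0, 0.128], [-466, -120, 143], -1], [[0, 0, 0.128], [-466, -120, 143], -1]]' --squeeze 30

```text
clock: 1.6
eef_pos: [0.6175, 0.2982, 0.0899]
eef_rot: [-3.139, -0.002, 2.637]
force: [1.0, 0.4, 0.8]
gripper_width: 1.001
```

Run:
```python
from h import *
Rt=R.from_euler('xyz',[np.pi,0,np.radians(151)])
go([.619,.297,.019],Rt); print(manip.get_obs()['qpos'].round(2))
t=snap('top','top1'); s=snap('side','side1')
p=manip.get_obs()['eef_pos']; print(proj(t,p),proj(s,p),'block',proj(t,[.619,.297,.019]))
a=cv2.imread('pics/top1.png')[115:255,170:310];b=cv2.imread('pics/side1.png')[110:250,250:390]
cv2.imwrite('pics/crop3.png',np.hstack([cv2.resize(x,(400,400),interpolation=cv2.INTER_CUBIC) for x in (a,b)]))
```

```text
at 1.6 [0.6175 0.2982 0.0899] [-3.139e+00 -2.000e-03  2.637e+00] turn [-0.002 -0.002  0.002] shift [-2.1 -0.2 70.9]
[ 0.43  0.68  1.56  0.    0.9  -0.63]
[234.45932183 173.1624661 ] [320.22257627 173.31900291] block [240.60534385 183.64120256]
```

View pics/crop3.png

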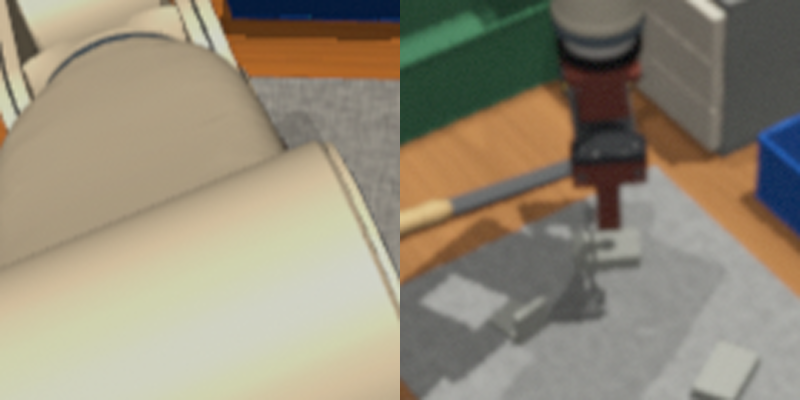

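The arm hides the block in the top view. In the side view the fingers stand over the drilled block, at crop (610,245), so I'm going down to close.

Call:
play_rows --steps '[[[0, 0, 0], [-1, 0, 35], -1], [[0, 0, 0], [-1, 0, 55], -1], [[0, 0, 0], [-1, 0, 71], -1], [[0, 0, 0], [-1, 0, 71], -1], [[0, 0, 0], [-1, 0, 71], -1], [[0, 0, 0], [-1, 0, 71], 0.5], [[0, 0, 0], [-1, 0, 71], 1], [[0, 0, 0], [-1, 0, 71], 1], [[0, 0, 0], [-1, 0, 71], 1], [[0, 0, 0], [-1, 0, 71], 1], [[0, 0, 0], [-1, 0, 71], 1], [[0, 0, 0], [-1, 0, 71], 1], [[0, 0, 0], [-1, 0, 71], 1], [[0, 0, 0], [-1, 0, 71], 1]]' --squeeze 30

```text
clock: 2.87
eef_pos: [0.6202, 0.2969, 0.0197]
eef_rot: [-3.141, -0.0, 2.636]
force: [-1.4, -0.3, 2.6]
gripper_width: 0.453
```

The opening of 0.453 × 88 mm is 40 mm, so the block is held. Lifting.

Call:
play_rows --steps '[[[0, 0, 0], [0, 0, -20], 1], [[0, 0, 0], [0, 0, -60], 1], [[0, 0, 0], [0, 0, -100], 1], [[0, 0, 0], [0, 0, -140], 1], [[0, 0, 0], [0, 0, -160], 1], [[0, 0, 0], [0, 0, -160], 1], [[0, 0, 0], [0, 0, -160], 1]]'

```text
clock: 3.45
eef_pos: [0.6204, 0.2971, 0.1801]
eef_rot: [3.14, 0.001, 2.636]
force: [0.6, -1.0, -4.2]
gripper_width: 0.45
```

Run:
```python
from m import *
S=f.x[:3]; Rs=tilt(f.x[3])
Rt=Rs*R.from_euler('x',np.pi)   # tool x = seat x, tool z = -seat z
o=manip.get_obs(); print(o['force'].round(1),o['gripper_width'])
for z in (.12,.010): go(S+Rs.apply([.05,.05,z]),Rt)
s=snap('side','side2'); p=o['eef_pos']; u,v=proj(s,p).astype(int); print(u,v)
cv2.imwrite('pics/crop4.png',cv2.resize(s['frame'][v-60:v+60,u-60:u+60,::-1],(480,480),interpolation=cv2.INTER_CUBIC))
```

```text
[ 0.6 -1.  -4.2] 0.45034988178097357
at 3.45 [0.6204 0.2971 0.1801] [3.140e+00 1.000e-03 2.636e+00] turn [-0.157  0.409  2.281] shift [-194.  -588.9   -7.2]
at 3.45 [0.6204 0.2971 0.1801] [3.140e+00 1.000e-03 2.636e+00] turn [-0.157  0.409  2.281] shift [-192.2 -551.4   96.2]
320 147
```

View pics/crop4.png

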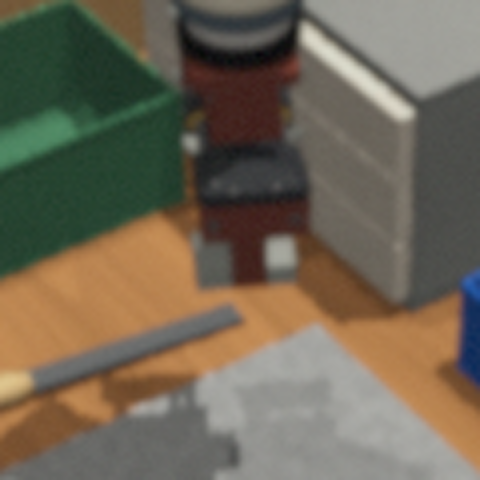

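Both ends of the block show beside the near finger, at crop (212,262) and (280,258), and the mat is empty below it. Carrying it over to the plate.

Call:
play_rows --steps '[[[-0.157, 0.409, 2.281], [-194, -589, -40], 1], [[-0.157, 0.409, 2.281], [-194, -589, -40], 1], [[-0.157, 0.409, 2.281], [-194, -589, -40], 1], [[-0.157, 0.409, 2.281], [-194, -589, -40], 1], [[-0.157, 0.409, 2.281], [-194, -589, -40], 1], [[-0.157, 0.409, 2.281], [-194, -589, -40], 1], [[-0.157, 0.409, 2.281], [-194, -589, -40], 1], [[-0.157, 0.409, 2.281], [-194, -589, -40], 1], [[-0.157, 0.409, 2.281], [-194, -589, -40], 1], [[-0.157, 0.409, 2.281], [-194, -589, -40], 1], [[-0.157, 0.409, 2.281], [-194, -589, -40], 1], [[-0.157, 0.409, 2.281], [-194, -589, -40], 1], [[-0.157, 0.409, 2.281], [-194, -589, -40], 1], [[-0.157, 0.409, 2.281], [-194, -589, -40], 1], [[-0.157, 0.409, 2.281], [-194, -589, -40], 1], [[-0.157, 0.409, 2.281], [-194, -589, -40], 1], [[-0.157, 0.409, 2.281], [-194, -589, -40], 1], [[-0.157, 0.409, 2.281], [-194, -589, -40], 1], [[-0.157, 0.409, 2.281], [-194, -589, -40], 1], [[-0.157, 0.409, 2.281], [-194, -589, -40], 1]]'

```text
clock: 5.17
eef_pos: [0.5027, -0.3115, 0.2165]
eef_rot: [-2.885, -0.239, 0.291]
force: [-0.0, 0.2, -3.2]
gripper_width: 0.454
```

```bash
cat > g.py <<'E'
from m import *
S=f.x[:3]; Rs=tilt(f.x[3]); Rt=Rs*R.from_euler('x',np.pi)
if __name__=='__main__':
    o=manip.get_obs(); print(o['force'].round(1),o['gripper_width'],o['qpos'].round(2),'in seat mm',(Rs.inv().apply(o['eef_pos']-S)*1e3).round(1))
    for z in (.03,.010): go(S+Rs.apply([.05,.05,z]),Rt)
E
python3 g.py
```

```text
[-0.   0.2 -3.2] 0.4543411199368618 [-0.74  0.44  1.69  0.37  1.14  0.33] in seat mm [ 55.4  58.4 148.1]
at 5.17 [ 0.5027 -0.3115  0.2165] [-2.885 -0.239  0.291] turn [-0.004  0.004 -0.006] shift [ -4.9   8.9 118. ]
at 5.17 [ 0.5027 -0.3115  0.2165] [-2.885 -0.239  0.291] turn [-0.004  0.004 -0.006] shift [ -4.8   8.9 138. ]
```

Call:
play_rows --steps '[[[0, 0, 0], [-5, 9, 35], 1], [[0, 0, 0], [-5, 9, 70], 1], [[0, 0, 0], [-5, 9, 100], 1], [[0, 0, 0], [-5, 9, 118], 1], [[0, 0, 0], [-5, 9, 118], 1], [[0, 0, 0], [-5, 9, 118], 1], [[0, 0, 0], [-5, 9, 118], 1]]'

```text
clock: 5.75
eef_pos: [0.521, -0.2861, 0.1055]
eef_rot: [-2.89, -0.243, 0.297]
force: [-0.3, 0.6, -2.0]
gripper_width: 0.453
```

```bash
python3 g.py
python3 - <<'E'
from g import *
s=snap('side','side3'); t=snap('top','top3')
cv2.imwrite('pics/crop5.png',np.hstack([cv2.resize(x[:,:,::-1],(400,400),interpolation=cv2.INTER_CUBIC) for x in (t['frame'][155:290,410:545],s['frame'][275:410,370:505])]))
E
```

```text
[-0.3  0.6 -2. ] 0.4532125648502082 [-0.69  0.59  1.75  0.43  0.93  0.27] in seat mm [52.7 48.4 33.3]
at 5.75 [ 0.521  -0.2861  0.1055] [-2.89  -0.243  0.297] turn [0.    0.002 0.001] shift [-2.7 -1.6  3.3]
at 5.75 [ 0.521  -0.2861  0.1055] [-2.89  -0.243  0.297] turn [0.    0.002 0.001] shift [-2.6 -1.6 23.3]
```

View pics/crop5.png

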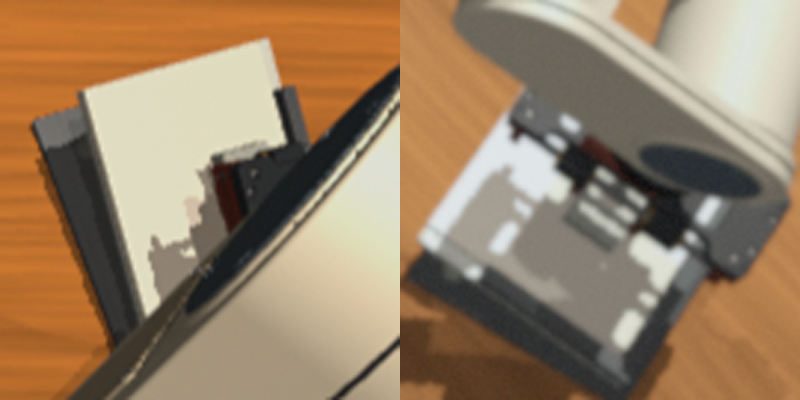

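The side view shows the block's end at crop (605,215) over the plate and square to the stops, with the fingers clear of both. I'm going down gently and watching the force.

Call:
play_rows --steps '[[[0, 0, 0], [-2, -3, 8], 1], [[0, 0, 0], [-2, -3, 14], 1], [[0, 0, 0], [-2, -3, 18], 1], [[0, 0, 0], [-2, -3, 21], 1], [[0, 0, 0], [-2, -3, 21], 1], [[0, 0, 0], [-2, -3, 21], 1]]'

```text
clock: 6.35
eef_pos: [0.5211, -0.2771, 0.0858]
eef_rot: [-2.89, -0.243, 0.296]
force: [0.3, -0.5, -3.3]
gripper_width: 0.454
```

```bash
python3 g.py
```

```text
[ 0.3 -0.5 -3.3] 0.45388456465967647 [-0.68  0.62  1.77  0.44  0.89  0.26] in seat mm [50.5 51.8 11.9]
at 6.35 [ 0.5211 -0.2771  0.0858] [-2.89  -0.243  0.296] turn [0.    0.002 0.   ] shift [ -0.6   1.8 -18.1]
at 6.35 [ 0.5211 -0.2771  0.0858] [-2.89  -0.243  0.296] turn [0.    0.002 0.   ] shift [-0.5  1.8  1.9]
```

Call:
play_rows --steps '[[[0, 0, 0], [0, 0, 1], 1], [[0, 0, 0], [0, 0, 2], 1], [[0, 0, 0], [0, 0, 2], 1], [[0, 0, 0], [0, 0, 2], 1]]'

```text
clock: 6.68
eef_pos: [0.5218, -0.2775, 0.0857]
eef_rot: [-2.892, -0.244, 0.296]
force: [-5.2, -3.0, 12.1]
gripper_width: 0.452
```

Call:
play_rows --steps '[[[0, 0, 0], [0, 0, 1], 1], [[0, 0, 0], [0, 0, 1], 1], [[0, 0, 0], [0, 0, 1], 1]]'

```text
clock: 6.93
eef_pos: [0.5221, -0.2777, 0.0856]
eef_rot: [-2.892, -0.245, 0.296]
force: [-8.1, -4.2, 19.6]
gripper_width: 0.449
```

The block has reached the plate, with about 20 N of contact. I'll ease off about 3 mm, open, and lift away at once.

Call:
play_rows --steps '[[[0, 0, 0], [0, 0, -2], 1], [[0, 0, 0], [0, 0, -3], 1], [[0, 0, 0], [0, 0, -3], 1], [[0, 0, 0], [0, 0, -3], -1], [[0, 0, 0], [0, 0, -4], -1], [[0, 0, 0], [0, -3, -44], -1], [[0, 0, 0], [0, -6, -84], -1], [[0, 0, 0], [0, -6, -120], -1], [[0, 0, 0], [0, -6, -150], -1], [[0, 0, 0], [0, -6, -150], -1], [[0, 0, 0], [0, -6, -150], -1], [[0, 0, 0], [0, -6, -150], -1]]'

```text
clock: 7.93
eef_pos: [0.4966, -0.3161, 0.2248]
eef_rot: [-2.889, -0.242, 0.295]
force: [1.2, -1.0, -0.3]
gripper_width: 0.999
```

Run:
```python
from g import *
s=snap('side','side4'); t=snap('top','top4')
print(manip.get_obs()['qpos'].round(2))
cv2.imwrite('pics/crop6.png',np.hstack([cv2.resize(x[:,:,::-1],(400,400),interpolation=cv2.INTER_CUBIC) for x in (t['frame'][155:290,410:545],s['frame'][275:410,370:505])]))
```

```text
[-0.75  0.43  1.69  0.36  1.16  0.32]
```

View pics/crop6.png

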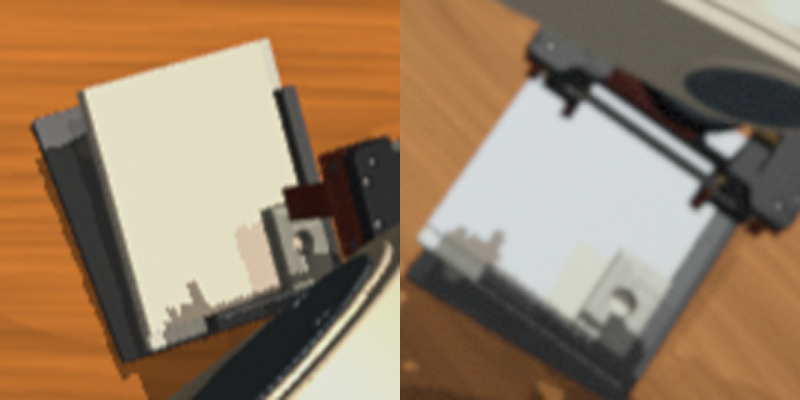

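The block has slid down to the corner: its hole is at top crop (303,243) and side crop (620,300). I'll move the arm aside for a clear check.

Call:
play_rows --steps '[[[0, 0, 0], [0, -40, -40], -1], [[0, 0, 0], [0, -300, -60], -1], [[0, 0, 0], [0, -300, -60], -1], [[0, 0, 0], [0, -300, -60], -1], [[0, 0, 0], [0, -300, -60], -1], [[0, 0, 0], [0, -300, -60], -1], [[0, 0, 0], [0, -300, -60], -1], [[0, 0, 0], [0, -300, -60], -1], [[0, 0, 0], [0, -300, -60], -1], [[0, 0, 0], [0, -300, -60], -1], [[0, 0, 0], [0, -300, -60], -1]]'

```text
clock: 8.95
eef_pos: [0.3862, -0.0624, 0.3536]
eef_rot: [-2.889, -0.242, 0.296]
force: [-0.5, -0.2, 0.2]
gripper_width: 1.0
```

Run:
```python
from g import *
s=snap('side','side5'); t=snap('top','top5')
top=S+Rs.apply([0,0,.008]); C=[proj(t,S+Rs.apply([a*.032,b*.02,.008])).round(1) for a,b in((1,1),(1,-1),(-1,-1),(-1,1))]
print('expected hole top',proj(t,top),'side',proj(s,top)); 
crop=cv2.resize(t['frame'][155:290,410:545,::-1],(400,400),interpolation=cv2.INTER_CUBIC)
c2=cv2.resize(s['frame'][275:410,370:505,::-1],(400,400),interpolation=cv2.INTER_CUBIC)
for q,(i,o) in ((proj(t,top),(crop,(410,155))),(proj(s,top),(c2,(370,275)))):
    cv2.circle(i,tuple(int(x) for x in (q-o+.5)*2.963),2,(0,0,255),-1)
cv2.imwrite('pics/crop7.png',np.hstack([crop,c2]))
```

```text
expected hole top [512.37187481 237.43582821] side [443.665461   377.21731369]
```

View pics/crop7.png

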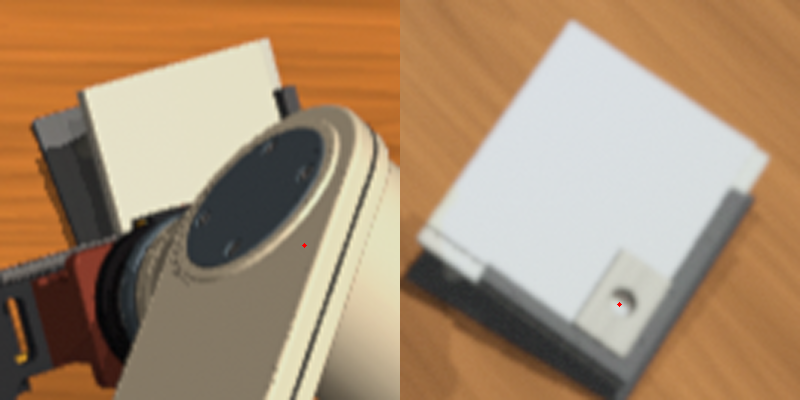

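The side view shows the block flat in the corner and square to both stops. Its hole is at crop (623,302), against (619,304) expected for the seat, so 2–3 mm off. I'll check the undrilled block and that nothing is moving, then hand in.

Run:
```python
from h import *
a,b=load('side0')['frame'].astype(int),load('side5')['frame'].astype(int)
print('solid diff',abs(a-b)[225:258,348:382].mean())
c=manip.snapshot('side')['frame'].astype(int)
print('block diff',abs(c-b)[350:400,425:470].mean())
o=manip.get_obs(); print(o['clock'],abs(o['qvel']).max().round(4),o['force'].round(1))
manip.finish_job()
```

```text
solid diff 18.114676173499703
block diff 0.7466666666666667
9.1 0.0043 [ 0.2 -0.5 -0.3]
the job is handed in; nothing more can be done
```

The 18-level difference around the undrilled block could just be arm shadow, so I'll check its position in the saved pictures.

Run:
```python
from h import *
g=[cv2.cvtColor(load(n)['frame'],cv2.COLOR_RGB2GRAY) for n in('side0','side5')]
r=cv2.matchTemplate(g[1][205:280,325:405],g[0][225:258,348:382],cv2.TM_CCOEFF_NORMED); print(cv2.minMaxLoc(r),'unmoved = (23,20)')
```

```text
(-0.46830251812934875, 0.42416656017303467, (9, 15), (43, 42)) unmoved = (23,20)
```

Run:
```python
from h import *
cv2.imwrite('pics/crop8.png',np.hstack([cv2.resize(load(n)['frame'][170:290,290:410,::-1],(400,400)) for n in('side0','side5')]))
```

```text
(no output)
```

View pics/crop8.png

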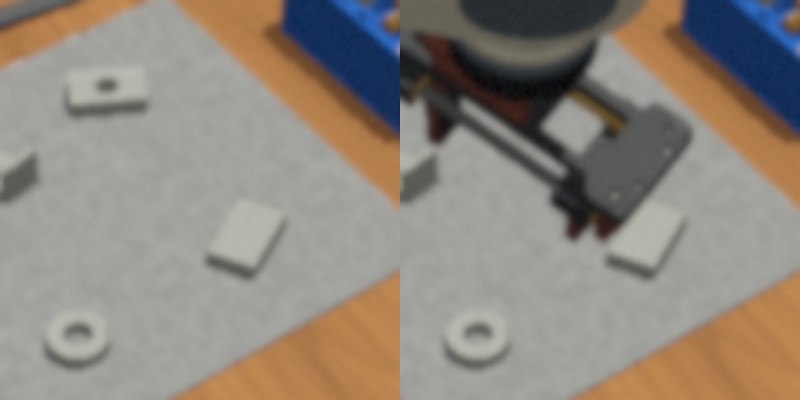

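The drilled block is resting in the corner of the sloping plate against both stops, and the job is handed in at 9.1 s on the robot's clock. No verdict was reported.

**What I did:** I gripped the block across its 40 mm width and carried it over. I lowered it, lined up with the longer stop, until it touched the plate about 50 mm clear of both stops (roughly 20 N of contact). Then I eased off about 3 mm, opened the gripper and lifted away, and the block slid down into the corner by itself.

**Last checks:**
- **Position:** in the clear side view the block lies flat and square in the corner, with its hole 2–3 mm from where the seat estimate puts it. The top view was blocked by the arm at the end. An earlier, partly covered top view agreed within about 1 mm.
- **At rest:** two successive side pictures showed no movement, and the measured tool force was below 1 N with the arm standing clear.
- **Undrilled block:** two automatic comparisons, a pixel difference before hand-in and a template match after it, did not confirm that it was unmoved. The enlarged side view explains this: the gripper, well above the block, hides its upper edge. The visible edges are in the same place as at the start.

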